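# Put the mixed-up lids back on their own tea mugs

## Task

The lids of the four tea mugs got mixed up after washing: put every lid back on the mug of its own colour, seated level in the mouth and set down gently, not dropped. Leave the mugs where they stand, and since the lids must not lie on the table, park a lid on the spare white saucer whenever you need a free spot. Do not knock the little porcelain figure.

Things in the scene. Friction and masses are not known exactly. Their poses are not given: they have to be found in the camera images.
- blue_lid: blue ceramic lid, 77 mm across, 42 mm high, about 100 g; starts on a mug of another colour. Origin: centre of its underside, z up. z 0-8 mm: tapered plug, 52 to 62 mm across, self-centring in a mug; 8-17 mm: flange with domed top; 17-42 mm: round knob, 24 mm across at z 24-38: grip it there from above, any yaw. Seated: origin 82 mm above the mug's; parked: 6 mm above the saucer's
- red_lid: red ceramic lid, 77 mm across, 42 mm high, about 100 g; starts on a mug of another colour. Origin: centre of its underside, z up. z 0-8 mm: tapered plug, 52 to 62 mm across, self-centring in a mug; 8-17 mm: flange with domed top; 17-42 mm: round knob, 24 mm across at z 24-38: grip it there from above, any yaw. Seated: origin 82 mm above the mug's; parked: 6 mm above the saucer's
- green_lid: green ceramic lid, 77 mm across, 42 mm high, about 100 g; starts on a mug of another colour. Origin: centre of its underside, z up. z 0-8 mm: tapered plug, 52 to 62 mm across, self-centring in a mug; 8-17 mm: flange with domed top; 17-42 mm: round knob, 24 mm across at z 24-38: grip it there from above, any yaw. Seated: origin 82 mm above the mug's; parked: 6 mm above the saucer's
- yellow_lid: yellow ceramic lid, 77 mm across, 42 mm high, about 100 g; starts on a mug of another colour. Origin: centre of its underside, z up. z 0-8 mm: tapered plug, 52 to 62 mm across, self-centring in a mug; 8-17 mm: flange with domed top; 17-42 mm: round knob, 24 mm across at z 24-38: grip it there from above, any yaw. Seated: origin 82 mm above the mug's; parked: 6 mm above the saucer's
- blue_mug: blue ceramic tea mug, loose, 360 g, 90 mm high, 88 mm across the belly, 78 mm across the rim (mouth 70 mm inside), handle towards its +y reaching 72 mm from the axis. Origin: centre of its underside, z up. Place and yaw vary. Starts under a lid of another colour; belly and handle still show from above
- red_mug: red ceramic tea mug, loose, 360 g, 90 mm high, 88 mm across the belly, 78 mm across the rim (mouth 70 mm inside), handle towards its +y reaching 72 mm from the axis. Origin: centre of its underside, z up. Place and yaw vary. Starts under a lid of another colour; belly and handle still show from above
- green_mug: green ceramic tea mug, loose, 360 g, 90 mm high, 88 mm across the belly, 78 mm across the rim (mouth 70 mm inside), handle towards its +y reaching 72 mm from the axis. Origin: centre of its underside, z up. Place and yaw vary. Starts under a lid of another colour; belly and handle still show from above
- yellow_mug: yellow ceramic tea mug, loose, 360 g, 90 mm high, 88 mm across the belly, 78 mm across the rim (mouth 70 mm inside), handle towards its +y reaching 72 mm from the axis. Origin: centre of its underside, z up. Place and yaw vary. Starts under a lid of another colour; belly and handle still show from above
- saucer: the spare saucer: white, empty, loose, 250 g, 140 mm across, rim 14 mm high, flat floor about 90 mm across at 6 mm height. Origin: centre of its underside on the table, z up. The free spot on which to park a lid
- figure: small porcelain figure in a purple headscarf on a round dark wood foot, 35 mm across, 56 mm high, 60 g, loose, standing among the mugs. Origin: centre of its underside, z up
Not all that is in view belongs to the job. There is more than one size of the saucer; the one meant has the size given above.

How it is judged:
By the outcome, as a careful person would: the job done as asked, in the order asked, and still so for the second after the job is handed in, with the robot touching nothing.
It also fails if it takes over 136 s, if anything falls off the work surface, if the arm or the gripper's body presses on something with over 40 N, if the wrist force passes 120 N, or if a joint passes its speed limit or range.

## Robot

A 6-joint arm with a two-finger parallel gripper is mounted at the origin on the work surface. World frame = base frame: x ahead of the robot, y to its left, z up, the work surface at z = 0. Lengths are in m, angles in rad, forces in N, time in s.
With the tool pointing down it reaches from about 0.3 to 0.775 m from the base axis. Payload 14.6 kg.
Tool frame: the origin (TCP) lies at the very end of the fingers, on their centre line; the grasp point (between the pads) lies 19 mm behind it; z points along the fingers, y is the line along which they close (so a half turn about z gives the same grasp; the last joint's range is limited). The gripper opens to 94 mm and grips with 3 to 60 N. Pads are 16 mm wide; open, the fingers measure 119 mm over their backs; the gripper's body (75 mm by 177 mm) begins 78 mm behind the grasp point.
Start: joints at [-1.274, 0.3, 1.521, -0, 1.321, -0.067], TCP at [0.196, -0.514, 0.205] pointing down, gripper open.
Joint ranges: [-3.03, 3.03], [-0.79, 2.21], [0.23, 2.52], [-1.04, 4.18], [0, 3.07], [-2.55, 2.55]. Speed limits (rad/s): [2.22, 2.22, 2.57, 3.14, 3.14, 3.14].

## Interface

Orientations are given as [roll, pitch, yaw] about the fixed x, y, z axes, in that order (R = Rz(yaw) Ry(pitch) Rx(roll)).
In Python, from station import ctrl, cams gives the robot as it stands. The module is installed in compiled form; this text tells all that it offers.
- The arm moves only by the tool arm_command, never from a script. Its argument "plan" is a list that holds one entry, the list of rows, each a list of 7 numbers: the shift along the tool's x, y, z in normalised numbers (1 is 800 mm), then the turn, a rotation vector about the tool's x, y, z in normalised numbers (1 is 120 degrees), then the closure, from -1 (fully open) to 1 (shut). A call has 1 to 12 rows; each row is the pose to reach, as a shift and turn from the pose commanded when the call began, along the tool's axes at that moment; what a row does not reach only later rows make up. A row lasts 1/10 s, in which the tool goes at most 50 mm and 8.59 degrees, less where a joint would pass 70% of its speed; a pose out of reach is approached as far as the arm can. A call with a gripper value outside its range is refused whole. The fingers move at their own pace and stop on an object; "squeeze" is the grip in N (left out, the last holds). Time passes only in rows, so rows that repeat a pose let the fingers close. It gives the time, the measured TCP pose, the force, the opening and the grip force at its end, in the units of the state.
- ctrl.get_obs(): the state, without advancing time (a new reading comes with each control period).
- cams.camera(name): name is "scene" or "side" or "wrist"; returns (picture, depth): 384x512x3 uint8, blue, green, red; 384x512 float32, m along the optical axis (not along the pixel's ray), 0 where there is no reading.
- cams.camera_info(name): a dict with "fx", "fy", "cx", "cy" (pixels), "world_to_cam" (4x4, takes a point from world to camera coordinates). Camera axes: x right, y down, z forward; pixel columns grow to the right and rows downward; lengths in m; the calibration is good to about 2 mm. A picture is of the moment at which its call begins: read the wrist's pose just before it. camera_info takes no time and is no camera call; for the wrist camera it gives the pose at the moment of the call.
- ctrl.hand_in(): hands the job in; it is judged then, once.
The state is a dict: "time_s": time; "qpos": joint angles; "joint_vel": joint speeds; "tau": joint torques, N m; "ee_pos": TCP position; "eef_rot": TCP orientation; "force": force on the tool from outside, world axes, zero at the start; "moment": the same for the moment, N m; "grip_width": finger opening in m; "grip_force": force on a finger pad.
Only numpy, scipy, OpenCV 4.12 (cv2) and the standard library are available. Lean on these libraries where they do the work, as an engineer would, in place of code of your own. Each camera call takes 0.05 s, during which the arm holds its last target. There are 200 camera calls.

## Working session

There is one attempt and no reset: what is moved stays moved. The work goes in short steps, Python scripts to look and compute and a tool call to move; the robot and the scene stay as the last step left them, time stands still between calls to the robot, and variables do not carry over. Pictures are saved under pics/ and viewed, at most 14 in all, crops included, and the job is handed in when it is done.

Besides the shell and the picture viewer there is one more tool, called after "Request:" in YAML: its name, and indented under it one key for each argument. arm_command: Moves the arm, as the interface text tells. Its arguments: {"type":"object","properties":{"plan":{"type":"array"},"squeeze":{"type":"number"}},"required":["plan"]}

```bash
mkdir -p pics; ls
python3 - <<'E'
from station import ctrl,cams
import cv2
o=ctrl.get_obs()
print({k:o[k] for k in("time_s","ee_pos","eef_rot","force","grip_width")})
for n in("scene","side"):
    p,d=cams.camera(n); cv2.imwrite(f"pics/{n}0.png",p)
    import numpy as np
    np.savez(f"{n}0.npz",p=p,d=d)
    i=cams.camera_info(n); print(n,i)
E
```

```text
pics
{'time_s': 0.0, 'ee_pos': array([ 0.1956148 , -0.51376481,  0.20490377]), 'eef_rot': array([-3.14050626e+00, -7.29486934e-05,  3.63760959e-01]), 'force': array([-0.17467372,  0.45482559,  0.75662218]), 'grip_width': 0.09389460308981802}
scene {'fx': 478.55135129123863, 'fy': 478.55135129123863, 'cx': 262.4319810880076, 'cy': 193.30355730986642, 'world_to_cam': array([[ 0.59106535,  0.80661457,  0.00383137, -0.2955115 ],
       [ 0.65666401, -0.47841634, -0.58301817, -0.2839359 ],
       [-0.46843796,  0.34711776, -0.81245008,  1.30383188],
       [ 0.        ,  0.        ,  0.        ,  1.        ]])}
side {'fx': 394.8476949484245, 'fy': 394.8476949484245, 'cx': 258.34900453275196, 'cy': 190.9202150110732, 'world_to_cam': array([[-0.95505164, -0.29575354,  0.02015436,  0.48904987],
       [-0.19473628,  0.57467798, -0.79487295,  0.14656483],
       [ 0.22350423, -0.7630695 , -0.60644109,  0.92524976],
       [ 0.        ,  0.        ,  0.        ,  1.        ]])}
```

View pics/scene0.png

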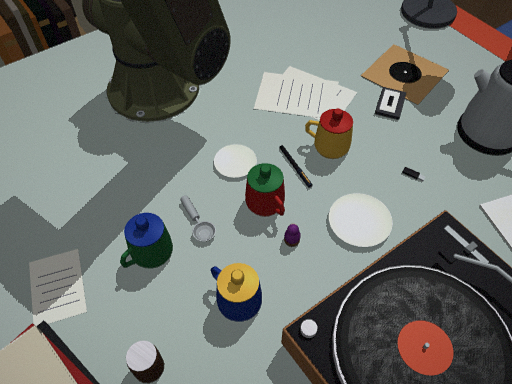

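View pics/side0.png

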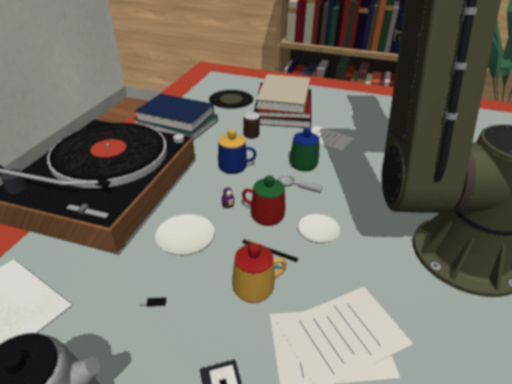

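Pairing from the pictures: red lid on the yellow mug (335,120), green on red (265,180), blue on green (147,230), yellow on blue (238,280). The figure is at (292,235). There are two saucer candidates, a small one at (236,161) and a large one at (360,220), which I'll tell apart by measured size.

```bash
cat > h.py <<'E'
import numpy as np,cv2
from scipy.optimize import least_squares
HUE={'blue':(108,128),'red':(0,6),'green':(55,90),'yellow':(19,32)}
def cloud(d,i):
    v,u=np.mgrid[:d.shape[0],:d.shape[1]]
    pc=np.stack([(u-i['cx'])/i['fx']*d,(v-i['cy'])/i['fy']*d,d],-1)
    T=np.linalg.inv(i['world_to_cam']); return pc@T[:3,:3].T+T[:3,3]
def ray(u,v,z,i):
    T=np.linalg.inv(i['world_to_cam'])
    r=T[:3,:3]@np.array([(u-i['cx'])/i['fx'],(v-i['cy'])/i['fy'],1]); c=T[:3,3]
    return (c+r*(z-c[2])/r[2])[:2]
def circ(P,r=None):
    c=P.mean(0)
    if r: return least_squares(lambda q:np.hypot(*(P-q).T)-r,c,loss='soft_l1',f_scale=.002).x
    return least_squares(lambda q:np.hypot(*(P-q[:2]).T)-q[2],[*c,.05],loss='soft_l1',f_scale=.002).x
E
python3 - <<'E'
from h import *
from station import cams
for n in("scene","side"):
    f=np.load(n+"0.npz");p,d=f['p'],f['d'];i=cams.camera_info(n);W=cloud(d,i)
    hsv=cv2.cvtColor(p,cv2.COLOR_BGR2HSV);z=W[...,2];ok=(d>0)&(W[...,0]>.2)&(np.abs(W[...,1])<.6)&(W[...,0]<.85)
    # knobs: points in band
    band=(ok&(z>.104)&(z<.135)).astype(np.uint8)
    k,l,s,c=cv2.connectedComponentsWithStats(band)
    for j in range(1,k):
        if 20<s[j,4]<600:
            m=l==j;P=W[m]; h=np.median(hsv[m],0)
            side=P[P[:,2]<.119][:,:2]
            print(n,'knob',c[j].round(),s[j,4],h,P.mean(0).round(4),'ztop',P[:,2].max().round(4),'circ',circ(side,.012).round(4) if len(side)>4 else '')
    # flange outline: points z .088-.103 coloured -> mean
    w=((hsv[...,1]<50)&(hsv[...,2]>150)&(np.abs(z)<.03)&ok).astype(np.uint8)
    k,l,s,c=cv2.connectedComponentsWithStats(w)
    for j in range(1,k):
        if s[j,4]>600:
            ct=max(cv2.findContours((l==j).astype(np.uint8),0,1)[0],key=len)[:,0]
            P=np.array([ray(*q,.013,i) for q in ct]);q=circ(P)
            print(n,'white',c[j].round(),s[j,4],'ctr',q[:2].round(4),'diam',(2*q[2]).round(4),'zmax',np.percentile(z[l==j],95).round(4))
    pm=((hsv[...,0]>130)&(hsv[...,0]<160)&(hsv[...,1]>60)&ok).astype(np.uint8)
    k,l,s,c=cv2.connectedComponentsWithStats(pm)
    for j in range(1,k):
        if s[j,4]>60: print(n,'purple',c[j].round(),s[j,4],W[l==j].mean(0).round(3))
E
```

```text
scene knob [493. 108.] 534 [100.  16.  74.] [0.641  0.5502 0.119 ] ztop 0.1349 circ [0.6433 0.5515]
scene knob [337. 114.] 110 [  1.  209.5  75.5] [0.4464 0.2487 0.1183] ztop 0.1264 circ [0.4425 0.2537]
scene knob [265. 171.] 124 [ 68.  158.5  51.5] [0.4832 0.0183 0.1196] ztop 0.1284 circ [0.4785 0.0217]
scene knob [142. 223.] 154 [113. 198.  75.] [ 0.4465 -0.2466  0.1198] ztop 0.127 circ [ 0.4415 -0.2456]
scene knob [447. 255.] 184 [120.  28.  35.] [0.8365 0.1677 0.127 ] ztop 0.1345 circ 
scene knob [237. 277.] 166 [ 22.  172.5 147.5] [ 0.6461 -0.1631  0.1205] ztop 0.1278 circ [ 0.6426 -0.1609]
scene knob [309. 328.] 58 [120.   7. 212.] [ 0.7891 -0.1137  0.1049] ztop 0.107 circ [ 0.7843 -0.1137]
scene white [270. 230.] 62636 ctr [0.5191 0.0699] diam 0.844 zmax 0.006
scene white [ 72. 203.] 1233 ctr [ 0.5538 -0.2559] diam 0.6819 zmax 0.003
scene purple [292. 234.] 239 [0.598 0.004 0.038]
side knob [307. 131.] 70 [113.  186.5  94.5] [ 0.4433 -0.241   0.1177] ztop 0.1267 circ [ 0.4439 -0.2479]
side knob [232. 134.] 69 [ 20. 165. 147.] [ 0.6424 -0.1566  0.1179] ztop 0.1269 circ [ 0.6455 -0.1636]
side knob [178. 136.] 40 [165.    6.  173.5] [ 0.7885 -0.1144  0.1055] ztop 0.1077 circ [ 0.7868 -0.1149]
side knob [269. 180.] 93 [ 67. 152.  69.] [0.4796 0.0259 0.1186] ztop 0.126 circ [0.482  0.0194]
side knob [254. 250.] 150 [  1.  199.  112.5] [0.4445 0.2573 0.1193] ztop 0.1271 circ [0.4458 0.2513]
side white [228. 278.] 53526 ctr [0.5575 0.0694] diam 0.8395 zmax 0.0071
side purple [226. 197.] 80 [0.594 0.019 0.034]
```

Run:
```python
from h import *
from station import cams
for n in("scene","side"):
    f=np.load(n+"0.npz");p,d=f['p'],f['d'];i=cams.camera_info(n)
    hsv=cv2.cvtColor(p,cv2.COLOR_BGR2HSV)
    for (u,v) in ([(236,161),(360,220)] if n=="scene" else [(319,228),(185,235)]):
        print(n,'px',hsv[v,u],hsv[v+20,u-45])
        m=((hsv[...,1]<20)&(hsv[...,2]>150)).astype(np.uint8)
        m=cv2.morphologyEx(m,cv2.MORPH_OPEN,np.ones((3,3)))
        k,l,s,c=cv2.connectedComponentsWithStats(m);j=l[v,u]
        ct=max(cv2.findContours((l==j).astype(np.uint8),0,1)[0],key=len)[:,0]
        P=np.array([ray(*q,.013,i) for q in ct]);q=circ(P)
        print(n,(u,v),s[j],'ctr',q[:2].round(4),'diam',(2*q[2]).round(4),'mean',P.mean(0).round(4))
    if n=="scene": cv2.imwrite("pics/crop.png",cv2.resize(p[90:270,190:430],None,fx=3,fy=3,interpolation=cv2.INTER_CUBIC))
```

```text
scene px [ 30   2 212] [ 80  18 170]
scene (236, 161) [ 214  143   43   35 1152] ctr [0.3441 0.0317] diam 0.1022 mean [0.3444 0.0317]
scene px [100   4 214] [ 81  21 170]
scene (360, 220) [ 329  192   64   55 2759] ctr [0.6431 0.16  ] diam 0.1391 mean [0.6428 0.1602]
side px [ 32  18 215] [ 66  16 156]
side (319, 228) [    0   105   512   279 68893] ctr [0.5473 0.0677] diam 0.8361 mean [0.4503 0.183 ]
side px [ 32  17 215] [ 68  17 169]
side (185, 235) [    0   105   512   279 68893] ctr [0.5473 0.0677] diam 0.8361 mean [0.4503 0.183 ]
```

View pics/crop.png

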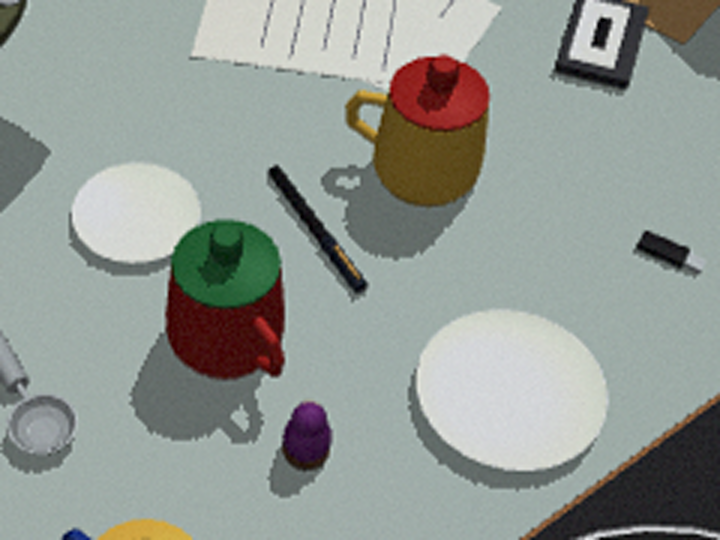

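The large saucer measures 139 mm across at (0.643, 0.160), so it is the one meant. The small one at (236,161) is 102 mm, so I'll leave it alone. Next I move above the yellow lid, keeping the yaw.

```bash
cat >> h.py <<'E'
from scipy.spatial.transform import Rotation as Ro
def to(x,y,z):
    from station import ctrl
    o=ctrl.get_obs();R=Ro.from_euler('xyz',o['eef_rot'])
    want=Ro.from_euler('xyz',[np.pi,0,.3638])
    print('t',round(o['time_s'],2),'at',o['ee_pos'].round(4),'shift mm',(R.inv().apply(np.array([x,y,z])-o['ee_pos'])*1e3).round(1),'turn',(R.inv()*want).as_rotvec().round(3))
E
python3 -c "
from h import *
to(.644,-.162,.205);to(.62,-.17,.205)"
```

```text
t 0.1 at [ 0.1956 -0.5138  0.205 ] shift mm [ 5.442e+02 -1.692e+02  2.000e-01] turn [-0.001 -0.     0.   ]
t 0.1 at [ 0.1956 -0.5138  0.205 ] shift mm [ 5.189e+02 -1.703e+02  2.000e-01] turn [-0.001 -0.     0.   ]
```

Units first: shifts go in shares of 800 mm and turns go in shares of 120 degrees. So 440 mm / 800 = 0.55, 400 mm / 800 = 0.5.

Request:
arm_command:
  plan:
    - [[0.0188,-0.0063,0,0,0,0,-1],[0.0563,-0.0175,0,0,0,0,-1],[0.1,-0.0313,0,0,0,0,-1],[0.15,-0.0463,0,0,0,0,-1],[0.2,-0.0625,0,0,0,0,-1],[0.25,-0.0775,0,0,0,0,-0.5],[0.3,-0.0938,0,0,0,0,-0.1],[0.35,-0.1088,0,0,0,0,-0.1],[0.4,-0.125,0,0,0,0,-0.1],[0.45,-0.14,0,0,0,0,-0.1],[0.5,-0.1563,0,0,0,0,-0.1],[0.55,-0.1713,0,0,0,0,-0.1]]

```text
time_s: 1.3
ee_pos: [0.5595, -0.2269, 0.2054]
eef_rot: [-3.141, 0.0, 0.364]
force: [0.2, -0.6, 0.1]
grip_width: 0.052
grip_force: 0.0
```

To row units: 104 mm / 800 = 0.13, 98 mm / 800 = 0.1225.

Request:
arm_command:
  plan:
    - [[0.0375,-0.0113,0,0,0,0,-0.1],[0.075,-0.0238,0,0,0,0,-0.1],[0.1063,-0.0325,0,0,0,0,-0.1],[0.1225,-0.0375,0,0,0,0,-0.1],[0.13,-0.04,0,0,0,0,-0.1],[0.13,-0.04,0,0,0,0,-0.1],[0.13,-0.04,0,0,0,0,-0.1],[0.13,-0.04,0,0,0,0,-0.1]]

```text
time_s: 2.1
ee_pos: [0.6434, -0.1632, 0.2057]
eef_rot: [3.141, -0.0, 0.363]
force: [0.4, -0.9, -0.0]
grip_width: 0.0517
grip_force: 0.0
```

Run:
```python
from h import *
from station import cams,ctrl
to(.644,-.162,.205); print(ctrl.get_obs()['grip_width'],ctrl.get_obs()['qpos'].round(2))
i=cams.camera_info('wrist');p,d=cams.camera('wrist');cv2.imwrite('pics/w1.png',p);np.savez('w1.npz',p=p,d=d)
T=np.linalg.inv(i['world_to_cam']);print(T.round(3))
```

```text
t 2.1 at [ 0.6434 -0.1632  0.2057] shift mm [ 1.  -1.   0.7] turn [ 0.    -0.    -0.001]
0.05165930092470828 [-0.3   0.56  1.15 -0.    1.43  0.9 ]
[[ 0.355 -0.899 -0.257  0.718]
 [-0.935 -0.341 -0.098 -0.134]
 [ 0.001  0.275 -0.961  0.384]
 [ 0.     0.     0.     1.   ]]
```

View pics/w1.png

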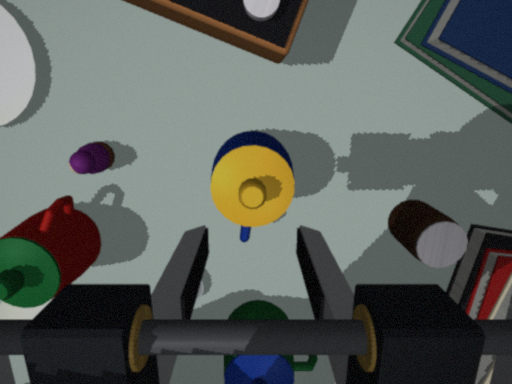

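The wrist view shows the yellow lid, full disc, at (253,187) with the knob at (252,193), and the figure at (92,158). The fingers straddle the lid's column. I'll measure its centre from the disc outline.

```bash
cat >> h.py <<'E'
def lidc(col,zf=.092,name='wrist',near=None,img=None):
    """centre of a lid from its flange outline on plane zf (camera 'name')"""
    from station import cams
    i=cams.camera_info(name);p,d=cams.camera(name) if img is None else img
    W=cloud(d,i);hsv=cv2.cvtColor(p,cv2.COLOR_BGR2HSV);lo,hi=HUE[col]
    h=hsv[...,0];m=((h>=lo)&(h<=hi) if col!='red' else (h<=6)|(h>=174))&(hsv[...,1]>90)&(W[...,2]>zf-.008)&(W[...,2]<zf+.045)&(d>0)
    m=cv2.morphologyEx(m.astype(np.uint8),cv2.MORPH_CLOSE,np.ones((3,3)))
    k,l,s,c=cv2.connectedComponentsWithStats(m);j=1+s[1:,4].argmax()
    ct=max(cv2.findContours((l==j).astype(np.uint8),0,1)[0],key=len)[:,0]
    P=np.array([ray(*q,zf,i) for q in ct]);q=circ(P);q2=circ(P,.0385)
    K=W[(l==j)&(W[...,2]>zf+.029)]
    print(name,col,s[j],'ctr',q[:2].round(4),'diam',(2*q[2]).round(4),'r-fixed',q2.round(4),'knob mean',K.mean(0).round(4) if len(K) else '')
    return q
E
python3 - <<'E'
from h import *
f=np.load('w1.npz');lidc('yellow',img=(f['p'],f['d']))
for n in('scene','side'):
    f=np.load(n+'0.npz')
    for c in HUE: lidc(c,name=n,img=(f['p'],f['d']))
E
```

```text
wrist yellow [ 211  145   84   82 5393] ctr [ 0.6452 -0.1623] diam 0.0762 r-fixed [ 0.6452 -0.1623] knob mean [ 0.6498 -0.1606  0.1365]
scene blue [ 124  213   40   34 1057] ctr [ 0.4415 -0.2456] diam 0.0757 r-fixed [ 0.4415 -0.2456] knob mean [ 0.4612 -0.2495  0.1487]
scene red [ 397  320   57   56 2390] ctr [0.9256 0.0262] diam 0.0917 r-fixed [0.9265 0.0255] knob mean [ 0.9691 -0.3255  0.8435]
scene green [247 164  36  29 820] ctr [0.4783 0.0218] diam 0.0745 r-fixed [0.4783 0.0219] knob mean [ 0.5188 -0.0086  0.1833]
scene yellow [ 217  263   42   40 1315] ctr [ 0.6427 -0.1612] diam 0.076 r-fixed [ 0.6426 -0.1612] knob mean [ 0.662  -0.1719  0.1649]
side blue [294 128  25  17 282] ctr [ 0.4446 -0.2481] diam 0.0732 r-fixed [ 0.4449 -0.2499] knob mean [ 0.4436 -0.241   0.124 ]
side red [235 243  38  30 879] ctr [0.4461 0.2511] diam 0.0744 r-fixed [0.4462 0.2509] knob mean [0.4388 0.2742 0.1446]
side green [254 176  30  21 439] ctr [0.482  0.0197] diam 0.0708 r-fixed [0.4826 0.0174] knob mean [0.4679 0.0722 0.1574]
side yellow [219 130  26  18 324] ctr [ 0.6458 -0.1646] diam 0.0767 r-fixed [ 0.6458 -0.1647] knob mean [ 0.643  -0.1573  0.1243]
```

To row units: 102 mm / 800 = 0.1275, 1.7 mm / 800 = 0.0021.

Request:
arm_command:
  plan:
    - [[0.0021,0,0.0188,0,0,0,-0.1],[0.0021,0,0.05,0,0,0,-0.1],[0.0021,0,0.075,0,0,0,-0.1],[0.0021,0,0.0938,0,0,0,-0.1],[0.0021,0,0.1075,0,0,0,-0.1],[0.0021,0,0.1175,0,0,0,-0.1],[0.0021,0,0.1238,0,0,0,-0.1],[0.0021,0,0.1275,0,0,0,-0.1],[0.0021,0,0.1275,0,0,0,-0.1],[0.0021,0,0.1275,0,0,0,-0.1]]
  squeeze: 15

```text
time_s: 3.15
ee_pos: [0.6458, -0.1619, 0.104]
eef_rot: [3.141, -0.001, 0.364]
force: [0.3, -0.4, -0.3]
grip_width: 0.0519
grip_force: 0.0
```

Request:
arm_command:
  plan:
    - [[0,0,0,0,0,0,0.2],[0,0,0,0,0,0,0.35],[0,0,0,0,0,0,0.45],[0,0,0,0,0,0,0.55],[0,0,0,0,0,0,0.7],[0,0,0,0,0,0,1],[0,0,0,0,0,0,1],[0,0,0,0,0,0,1]]
  squeeze: 15

```text
time_s: 3.95
ee_pos: [0.6456, -0.1619, 0.1035]
eef_rot: [3.142, -0.0, 0.364]
force: [0.2, 0.2, 0.9]
grip_width: 0.024
grip_force: 15.0
```

To row units: -96 mm / 800 = -0.12, -92 mm / 800 = -0.115.

Request:
arm_command:
  plan:
    - [[0,0,-0.0025,0,0,0,1],[0,0,-0.0075,0,0,0,1],[0,0,-0.015,0,0,0,1],[0,0,-0.0275,0,0,0,1],[0,0,-0.0463,0,0,0,1],[0,0,-0.0688,0,0,0,1],[0,0,-0.09,0,0,0,1],[0,0,-0.105,0,0,0,1],[0,0,-0.115,0,0,0,1],[0,0,-0.12,0,0,0,1],[0,0,-0.12,0,0,0,1]]

```text
time_s: 5.05
ee_pos: [0.6456, -0.1619, 0.1997]
eef_rot: [3.141, -0.0, 0.364]
force: [0.2, -0.6, -0.6]
grip_width: 0.0234
grip_force: 15.0
```

Run:
```python
from h import *
from station import cams,ctrl
to(.643,.160,.205); o=ctrl.get_obs();print(o['grip_width'],o['force'])
i=cams.camera_info('wrist');p,d=cams.camera('wrist');cv2.imwrite('pics/w2.png',p)
```

```text
t 5.05 at [ 0.6456 -0.1619  0.1997] shift mm [ 112.1 -301.7   -5.4] turn [ 0. -0. -0.]
0.023418416662981917 [ 0.20044742 -0.64542704 -0.58894768]
```

View pics/w2.png

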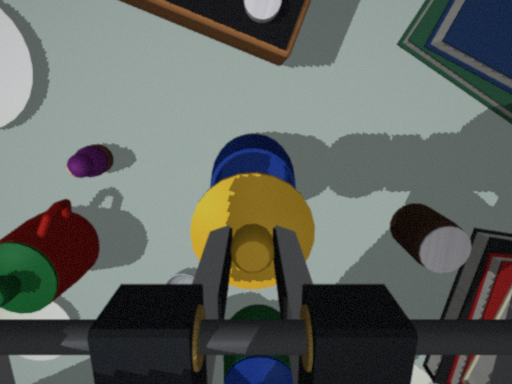

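To row units: -300 mm / 800 = -0.375, -295 mm / 800 = -0.3688.

Request:
arm_command:
  plan:
    - [[0.005,-0.0125,0,0,0,0,1],[0.0163,-0.0438,0,0,0,0,1],[0.0338,-0.0875,0,0,0,0,1],[0.0513,-0.135,0,0,0,0,1],[0.0688,-0.1825,0,0,0,0,1],[0.0875,-0.23,0,0,0,0,1],[0.105,-0.2775,0,0,0,0,1],[0.1213,-0.3213,0,0,0,0,1],[0.1338,-0.3538,0,0,0,0,1],[0.14,-0.3688,0,0,0,0,1],[0.1419,-0.375,0,0,0,0,1],[0.1419,-0.375,0,0,0,0,1]]

```text
time_s: 6.3
ee_pos: [0.6448, 0.1587, 0.1992]
eef_rot: [3.142, 0.0, 0.364]
force: [-0.0, 0.4, -1.5]
grip_width: 0.0238
grip_force: 15.0
```

Run:
```python
from h import *
from station import cams,ctrl
i=cams.camera_info('wrist');p,d=cams.camera('wrist');cv2.imwrite('pics/w3.png',p)
hsv=cv2.cvtColor(p,cv2.COLOR_BGR2HSV);W=cloud(d,i)
m=((hsv[...,1]<22)&(hsv[...,2]>185)&(W[...,2]<.03)&(np.hypot(W[...,0]-.645,W[...,1]-.16)<.085)).astype(np.uint8)
ct=max(cv2.findContours(m,0,1)[0],key=len)[:,0]
P=np.array([ray(*q,.013,i) for q in ct]);r=np.hypot(*(P-[.645,.159]).T)
q=circ(P[r>.06]);print('saucer',q.round(4),(r>.06).sum())
to(.645,.159,.0275)
```

```text
saucer [0.6489 0.1575 0.0667] 265
t 6.35 at [0.6449 0.158  0.1992] shift mm [  0.5  -0.9 171.7] turn [ 0.     0.    -0.001]
```

View pics/w3.png

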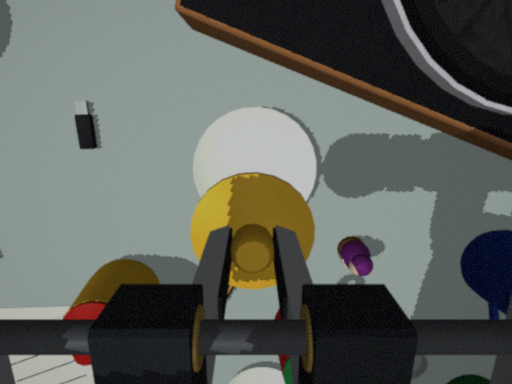

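The saucer sits as expected under the held yellow lid, at (255,165), and nothing is close by. Lowering now.

To row units: 168 mm / 800 = 0.21, 167 mm / 800 = 0.2088.

Request:
arm_command:
  plan:
    - [[0.0013,0,0.01,0,0,0,1],[0.0013,0,0.0313,0,0,0,1],[0.0013,0,0.0625,0,0,0,1],[0.0013,0,0.1,0,0,0,1],[0.0013,0,0.1313,0,0,0,1],[0.0013,0,0.1563,0,0,0,1],[0.0013,0,0.175,0,0,0,1],[0.0013,0,0.1888,0,0,0,1],[0.0013,0,0.1988,0,0,0,1],[0.0013,0,0.205,0,0,0,1],[0.0013,0,0.2088,0,0,0,1],[0.0013,0,0.21,0,0,0,1]]

```text
time_s: 7.55
ee_pos: [0.6459, 0.1593, 0.0316]
eef_rot: [3.142, -0.0, 0.364]
force: [0.3, -0.8, -0.2]
grip_width: 0.0234
grip_force: 15.0
```

To row units: 3 mm / 800 = 0.0038, 2.5 mm / 800 = 0.0031.

Request:
arm_command:
  plan:
    - [[0,0,0.0006,0,0,0,1],[0,0,0.0013,0,0,0,1],[0,0,0.0019,0,0,0,1],[0,0,0.0025,0,0,0,1],[0,0,0.0031,0,0,0,1],[0,0,0.0038,0,0,0,1],[0,0,0.0038,0,0,0,1]]

```text
time_s: 8.25
ee_pos: [0.6458, 0.1592, 0.0283]
eef_rot: [-3.142, 0.0, 0.364]
force: [0.1, 0.1, -1.0]
grip_width: 0.0235
grip_force: 15.0
```

To row units: 1.2 mm / 800 = 0.0015, 0.8 mm / 800 = 0.001.

Request:
arm_command:
  plan:
    - [[0,0,0.0005,0,0,0,1],[0,0,0.001,0,0,0,1],[0,0,0.0015,0,0,0,1],[0,0,0.0015,0,0,0,1]]

```text
time_s: 8.65
ee_pos: [0.6459, 0.1592, 0.0275]
eef_rot: [3.142, -0.0, 0.364]
force: [-2.0, -0.1, 2.7]
grip_width: 0.0238
grip_force: 15.0
```

To row units: -180 mm / 800 = -0.225, -160 mm / 800 = -0.2.

Request:
arm_command:
  plan:
    - [[0,0,0,0,0,0,0.45],[0,0,0,0,0,0,0.3],[0,0,0,0,0,0,0.1],[0,0,0,0,0,0,-0.1],[0,0,0,0,0,0,-0.1],[0,0,-0.01,0,0,0,-0.1],[0,0,-0.0313,0,0,0,-0.1],[0,0,-0.0625,0,0,0,-0.1],[0,0,-0.1063,0,0,0,-0.1],[0,0,-0.1563,0,0,0,-0.1],[0,0,-0.2,0,0,0,-0.1],[0,0,-0.225,0,0,0,-0.1]]

```text
time_s: 9.85
ee_pos: [0.6464, 0.1594, 0.2127]
eef_rot: [3.141, -0.005, 0.364]
force: [-0.8, 0.7, 0.2]
grip_width: 0.052
grip_force: 0.0
```

Run:
```python
from h import *
lidc('yellow',zf=.016)
to(.4435,-.247,.205)
to(.4435,-.247,.1035)
```

```text
wrist yellow [ 219  139   67   65 3363] ctr [0.6452 0.1589] diam 0.0756 r-fixed [0.6451 0.1589] knob mean [0.6495 0.1605 0.064 ]
t 9.9 at [0.647  0.1595 0.2151] shift mm [-335.   307.4    7.8] turn [ 0.002 -0.009  0.   ]
t 9.9 at [0.647  0.1595 0.2151] shift mm [-335.8  307.3  109.3] turn [ 0.002 -0.009  0.   ]
```

To row units: -313 mm / 800 = -0.3913, -293 mm / 800 = -0.3663.

Request:
arm_command:
  plan:
    - [[-0.0125,0.0113,0,0,0,0,-0.1],[-0.0413,0.0375,0,0,0,0,-0.1],[-0.075,0.0688,0,0,0,0,-0.1],[-0.1125,0.1025,0,0,0,0,-0.1],[-0.15,0.1375,0,0,0,0,-0.1],[-0.1875,0.1725,0,0,0,0,-0.1],[-0.225,0.2063,0,0,0,0,-0.1],[-0.2625,0.2413,0,0,0,0,-0.1],[-0.3,0.275,0,0,0,0,-0.1],[-0.335,0.3075,0,0,0,0,-0.1],[-0.3663,0.3363,0,0,0,0,-0.1],[-0.3913,0.3588,0,0,0,0,-0.1]]

```text
time_s: 11.1
ee_pos: [0.4543, -0.2219, 0.208]
eef_rot: [3.141, -0.0, 0.363]
force: [0.3, -0.2, 0.5]
grip_width: 0.0515
grip_force: 0.0
```

Request:
arm_command:
  plan:
    - [[-0.015,0.0138,0,0,0,0,-0.1],[-0.025,0.0225,0,0,0,0,-0.1],[-0.0275,0.025,0,0,0,0,-0.1],[-0.0275,0.025,0,0,0,0,-0.1],[-0.0275,0.025,0,0,0,0,-0.1],[-0.0275,0.025,0,0,0,0,-0.1]]

```text
time_s: 11.7
ee_pos: [0.4423, -0.2463, 0.2073]
eef_rot: [-3.142, -0.0, 0.365]
force: [1.1, -0.7, -0.8]
grip_width: 0.0516
grip_force: 0.0
```

Run:
```python
from h import *
q=lidc('blue')
to(q[0],q[1],.1035)
```

```text
wrist blue [ 212  145   84   81 5278] ctr [ 0.444  -0.2464] diam 0.0758 r-fixed [ 0.444  -0.2464] knob mean [ 0.4471 -0.2454  0.1306]
t 11.75 at [ 0.4423 -0.2463  0.2073] shift mm [  1.6   0.7 103.8] turn [-0.    -0.     0.001]
```

To row units: 103.5 mm / 800 = 0.1294, 101 mm / 800 = 0.1263.

Request:
arm_command:
  plan:
    - [[0.0019,0.0006,0.0188,0,0,0,-0.1],[0.0019,0.0006,0.05,0,0,0,-0.1],[0.0019,0.0006,0.075,0,0,0,-0.1],[0.0019,0.0006,0.095,0,0,0,-0.1],[0.0019,0.0006,0.11,0,0,0,-0.1],[0.0019,0.0006,0.12,0,0,0,-0.1],[0.0019,0.0006,0.1263,0,0,0,-0.1],[0.0019,0.0006,0.1294,0,0,0,-0.1],[0.0019,0.0006,0.1294,0,0,0,-0.1],[0.0019,0.0006,0.1294,0,0,0,-0.1]]

```text
time_s: 12.75
ee_pos: [0.4438, -0.247, 0.1042]
eef_rot: [3.141, -0.001, 0.364]
force: [-0.4, 0.2, -0.2]
grip_width: 0.0516
grip_force: 0.0
```

Request:
arm_command:
  plan:
    - [[0,0,0,0,0,0,0.2],[0,0,0,0,0,0,0.35],[0,0,0,0,0,0,0.45],[0,0,0,0,0,0,0.55],[0,0,0,0,0,0,0.7],[0,0,0,0,0,0,1],[0,0,0,0,0,0,1],[0,0,0,0,0,0,1]]
  squeeze: 15

```text
time_s: 13.55
ee_pos: [0.4436, -0.2468, 0.1038]
eef_rot: [3.141, -0.0, 0.364]
force: [1.3, -0.1, 0.9]
grip_width: 0.0237
grip_force: 15.0
```

To row units: -96 mm / 800 = -0.12, -92 mm / 800 = -0.115.

Request:
arm_command:
  plan:
    - [[0,0,-0.0025,0,0,0,1],[0,0,-0.0075,0,0,0,1],[0,0,-0.015,0,0,0,1],[0,0,-0.0275,0,0,0,1],[0,0,-0.0463,0,0,0,1],[0,0,-0.0688,0,0,0,1],[0,0,-0.09,0,0,0,1],[0,0,-0.105,0,0,0,1],[0,0,-0.115,0,0,0,1],[0,0,-0.12,0,0,0,1],[0,0,-0.12,0,0,0,1]]

```text
time_s: 14.65
ee_pos: [0.4436, -0.2468, 0.1999]
eef_rot: [3.141, -0.0, 0.364]
force: [-1.1, -0.4, -1.2]
grip_width: 0.0234
grip_force: 15.0
```

Run:
```python
from h import *
to(.645,-.162,.2)
```

```text
t 14.65 at [ 0.4436 -0.2468  0.1999] shift mm [ 2.184e+02 -7.600e+00 -1.000e-01] turn [ 0. -0.  0.]
```

To row units: 219 mm / 800 = 0.2738, -7.5 mm / 800 = -0.0094.

Request:
arm_command:
  plan:
    - [[0.01,0,0,0,0,0,1],[0.035,-0.0013,0,0,0,0,1],[0.0725,-0.0025,0,0,0,0,1],[0.1188,-0.0038,0,0,0,0,1],[0.1663,-0.0056,0,0,0,0,1],[0.21,-0.0075,0,0,0,0,1],[0.2438,-0.0088,0,0,0,0,1],[0.2638,-0.0094,0,0,0,0,1],[0.2725,-0.0094,0,0,0,0,1],[0.2738,-0.0094,0,0,0,0,1],[0.2738,-0.0094,0,0,0,0,1]]

```text
time_s: 15.75
ee_pos: [0.6452, -0.1621, 0.1994]
eef_rot: [-3.141, 0.0, 0.364]
force: [-0.2, -0.4, -0.3]
grip_width: 0.0238
grip_force: 15.0
```

Run:
```python
from h import *
from station import cams
to(.6455,-.162,.104)
for n in('scene','side'):
    p,d=cams.camera(n);cv2.imwrite(f'pics/{n}1.png',p)
    # change of mug bellies versus the start: optical shift of blue-mug patch
    g0=cv2.imread(f'pics/{n}0.png');(u,v,w,h)=(212,285,52,36) if n=='scene' else (214,148,36,28)
    t=g0[v:v+h,u:u+w];r=cv2.matchTemplate(p[v-15:v+h+15,u-15:u+w+15],t,cv2.TM_CCOEFF_NORMED);print(n,cv2.minMaxLoc(r)[1:4:2])
```

```text
t 15.75 at [ 0.6452 -0.1621  0.1994] shift mm [ 0.4  0.1 95.4] turn [-0.  0. -0.]
scene (0.47165149450302124, (15, 15))
side (0.9932512640953064, (15, 15))
```

View pics/scene1.png

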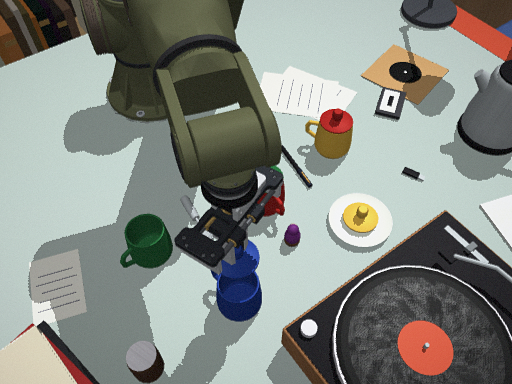

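The yellow lid is parked level on the saucer at (361,217). The blue lid hangs above the open blue mug at (238,285), and the mug has not moved. Lowering now.

To row units: 93.5 mm / 800 = 0.1169, 92.5 mm / 800 = 0.1156.

Request:
arm_command:
  plan:
    - [[0.0004,0,0.01,0,0,0,1],[0.0004,0,0.0313,0,0,0,1],[0.0004,0,0.0563,0,0,0,1],[0.0004,0,0.0775,0,0,0,1],[0.0004,0,0.0925,0,0,0,1],[0.0004,0,0.1025,0,0,0,1],[0.0004,0,0.1088,0,0,0,1],[0.0004,0,0.1125,0,0,0,1],[0.0004,0,0.1144,0,0,0,1],[0.0004,0,0.1156,0,0,0,1],[0.0004,0,0.1169,0,0,0,1],[0.0004,0,0.1169,0,0,0,1]]

```text
time_s: 17.05
ee_pos: [0.6459, -0.1618, 0.1064]
eef_rot: [3.141, -0.0, 0.364]
force: [-0.3, 0.2, -1.6]
grip_width: 0.0237
grip_force: 15.0
```

To row units: 1.6 mm / 800 = 0.002, 1.2 mm / 800 = 0.0015.

Request:
arm_command:
  plan:
    - [[0,0,0.0005,0,0,0,1],[0,0,0.001,0,0,0,1],[0,0,0.0015,0,0,0,1],[0,0,0.002,0,0,0,1],[0,0,0.002,0,0,0,1]]

```text
time_s: 17.55
ee_pos: [0.6458, -0.1618, 0.1046]
eef_rot: [-3.142, 0.0, 0.364]
force: [-0.1, -0.8, -0.3]
grip_width: 0.0235
grip_force: 15.0
```

To row units: 0.9 mm / 800 = 0.0011, 0.6 mm / 800 = 0.0008.

Request:
arm_command:
  plan:
    - [[0,0,0.0004,0,0,0,1],[0,0,0.0008,0,0,0,1],[0,0,0.0011,0,0,0,1],[0,0,0.0011,0,0,0,1]]

```text
time_s: 17.95
ee_pos: [0.6459, -0.1618, 0.1039]
eef_rot: [3.141, -0.0, 0.364]
force: [-1.6, 0.2, 0.0]
grip_width: 0.0238
grip_force: 15.0
```

To row units: 0.4 mm / 800 = 0.0005, 0.2 mm / 800 = 0.0003.

Request:
arm_command:
  plan:
    - [[0,0,0.0003,0,0,0,1],[0,0,0.0005,0,0,0,1],[0,0,0.0005,0,0,0,1]]

```text
time_s: 18.25
ee_pos: [0.6459, -0.1618, 0.1038]
eef_rot: [3.141, -0.0, 0.364]
force: [-2.4, 1.3, 5.0]
grip_width: 0.0236
grip_force: 15.0
```

To row units: -102 mm / 800 = -0.1275, -97 mm / 800 = -0.1213.

Request:
arm_command:
  plan:
    - [[0,0,0,0,0,0,0.45],[0,0,0,0,0,0,0.3],[0,0,0,0,0,0,0.1],[0,0,0,0,0,0,-0.1],[0,0,0,0,0,0,-0.1],[0,0,-0.01,0,0,0,-0.1],[0,0,-0.0275,0,0,0,-0.1],[0,0,-0.0525,0,0,0,-0.1],[0,0,-0.0813,0,0,0,-0.1],[0,0,-0.1063,0,0,0,-0.1],[0,0,-0.1213,0,0,0,-0.1],[0,0,-0.1275,0,0,0,-0.1]]

```text
time_s: 19.45
ee_pos: [0.6462, -0.1619, 0.2074]
eef_rot: [3.14, -0.002, 0.364]
force: [0.3, -0.7, 0.4]
grip_width: 0.0519
grip_force: 0.0
```

Run:
```python
from h import *
lidc('blue')
to(.48,.0205,.205)
```

```text
wrist blue [ 211  146   83   82 5363] ctr [ 0.6467 -0.1615] diam 0.0765 r-fixed [ 0.6467 -0.1616] knob mean [ 0.6499 -0.16    0.1327]
t 19.5 at [ 0.6461 -0.1619  0.2071] shift mm [ -90.3 -229.6    1.7] turn [ 0.001 -0.001  0.   ]
```

To row units: -229 mm / 800 = -0.2863, -223 mm / 800 = -0.2788.

Request:
arm_command:
  plan:
    - [[-0.005,-0.0113,0,0,0,0,-0.1],[-0.0163,-0.04,0,0,0,0,-0.1],[-0.0325,-0.0825,0,0,0,0,-0.1],[-0.0513,-0.1313,0,0,0,0,-0.1],[-0.07,-0.1788,0,0,0,0,-0.1],[-0.0875,-0.2238,0,0,0,0,-0.1],[-0.1013,-0.2588,0,0,0,0,-0.1],[-0.11,-0.2788,0,0,0,0,-0.1],[-0.1125,-0.2863,0,0,0,0,-0.1],[-0.1125,-0.2863,0,0,0,0,-0.1],[-0.1125,-0.2863,0,0,0,0,-0.1]]

```text
time_s: 20.6
ee_pos: [0.4807, 0.0197, 0.2051]
eef_rot: [-3.142, 0.0, 0.363]
force: [0.2, 0.2, 1.0]
grip_width: 0.0521
grip_force: 0.0
```

Run:
```python
from h import *
q=lidc('green')
to(q[0],q[1],.1038)
```

```text
wrist green [ 211  146   83   82 5282] ctr [0.4813 0.0206] diam 0.0754 r-fixed [0.4812 0.0206] knob mean [0.4857 0.0222 0.1349]
t 20.65 at [0.4807 0.0196 0.2051] shift mm [  0.9  -0.7 101.2] turn [-0.     0.    -0.001]
```

Request:
arm_command:
  plan:
    - [[0.0013,-0.0006,0.0188,0,0,0,-0.1],[0.0013,-0.0006,0.05,0,0,0,-0.1],[0.0013,-0.0006,0.075,0,0,0,-0.1],[0.0013,-0.0006,0.095,0,0,0,-0.1],[0.0013,-0.0006,0.1088,0,0,0,-0.1],[0.0013,-0.0006,0.1175,0,0,0,-0.1],[0.0013,-0.0006,0.1238,0,0,0,-0.1],[0.0013,-0.0006,0.1269,0,0,0,-0.1],[0.0013,-0.0006,0.1269,0,0,0,-0.1],[0.0013,-0.0006,0.1269,0,0,0,-0.1]]

```text
time_s: 21.65
ee_pos: [0.4812, 0.021, 0.1043]
eef_rot: [3.141, -0.001, 0.364]
force: [0.2, -0.4, 0.0]
grip_width: 0.0519
grip_force: 0.0
```

Request:
arm_command:
  plan:
    - [[0,0,0,0,0,0,0.2],[0,0,0,0,0,0,0.35],[0,0,0,0,0,0,0.45],[0,0,0,0,0,0,0.55],[0,0,0,0,0,0,0.7],[0,0,0,0,0,0,1],[0,0,0,0,0,0,1],[0,0,0,0,0,0,1]]
  squeeze: 15

```text
time_s: 22.45
ee_pos: [0.481, 0.021, 0.1039]
eef_rot: [3.142, -0.0, 0.364]
force: [-0.9, -0.2, 1.4]
grip_width: 0.0233
grip_force: 15.0
```

To row units: -96 mm / 800 = -0.12, -92 mm / 800 = -0.115.

Request:
arm_command:
  plan:
    - [[0,0,-0.0025,0,0,0,1],[0,0,-0.0075,0,0,0,1],[0,0,-0.015,0,0,0,1],[0,0,-0.0275,0,0,0,1],[0,0,-0.0463,0,0,0,1],[0,0,-0.0688,0,0,0,1],[0,0,-0.09,0,0,0,1],[0,0,-0.105,0,0,0,1],[0,0,-0.115,0,0,0,1],[0,0,-0.12,0,0,0,1],[0,0,-0.12,0,0,0,1]]

```text
time_s: 23.55
ee_pos: [0.481, 0.021, 0.2]
eef_rot: [3.141, -0.0, 0.364]
force: [0.4, 1.0, -1.1]
grip_width: 0.0234
grip_force: 15.0
```

Run:
```python
from h import *
to(.4438,-.2467,.2)
```

```text
t 23.55 at [0.481 0.021 0.2  ] shift mm [-130.  237.    0.] turn [ 0. -0. -0.]
```

To row units: 237 mm / 800 = 0.2963, -130 mm / 800 = -0.1625.

Request:
arm_command:
  plan:
    - [[-0.0063,0.0113,0,0,0,0,1],[-0.0213,0.0388,0,0,0,0,1],[-0.0425,0.0775,0,0,0,0,1],[-0.0675,0.1225,0,0,0,0,1],[-0.0938,0.17,0,0,0,0,1],[-0.1188,0.2163,0,0,0,0,1],[-0.14,0.255,0,0,0,0,1],[-0.1538,0.2813,0,0,0,0,1],[-0.16,0.2925,0,0,0,0,1],[-0.1625,0.2963,0,0,0,0,1],[-0.1625,0.2963,0,0,0,0,1]]

```text
time_s: 24.65
ee_pos: [0.4437, -0.2464, 0.1996]
eef_rot: [-3.141, 0.0, 0.364]
force: [0.0, 0.2, -0.9]
grip_width: 0.0238
grip_force: 15.0
```

To row units: 94.5 mm / 800 = 0.1181, 93.5 mm / 800 = 0.1169.

Request:
arm_command:
  plan:
    - [[0,0,0.01,0,0,0,1],[0,0,0.0313,0,0,0,1],[0,0,0.0563,0,0,0,1],[0,0,0.0775,0,0,0,1],[0,0,0.0925,0,0,0,1],[0,0,0.1025,0,0,0,1],[0,0,0.1088,0,0,0,1],[0,0,0.1125,0,0,0,1],[0,0,0.115,0,0,0,1],[0,0,0.1169,0,0,0,1],[0,0,0.1181,0,0,0,1],[0,0,0.1181,0,0,0,1]]

```text
time_s: 25.85
ee_pos: [0.4438, -0.2467, 0.1054]
eef_rot: [3.141, -0.0, 0.364]
force: [0.1, 0.4, -1.8]
grip_width: 0.0233
grip_force: 15.0
```

To row units: 0.9 mm / 800 = 0.0011, 0.6 mm / 800 = 0.0008.

Request:
arm_command:
  plan:
    - [[0,0,0.0004,0,0,0,1],[0,0,0.0008,0,0,0,1],[0,0,0.0011,0,0,0,1],[0,0,0.0011,0,0,0,1]]

```text
time_s: 26.25
ee_pos: [0.4438, -0.2467, 0.1044]
eef_rot: [3.142, -0.0, 0.364]
force: [0.2, -0.9, -1.0]
grip_width: 0.0232
grip_force: 15.0
```

Request:
arm_command:
  plan:
    - [[0,0,0.0003,0,0,0,1],[0,0,0.0005,0,0,0,1],[0,0,0.0008,0,0,0,1],[0,0,0.0008,0,0,0,1]]

```text
time_s: 26.65
ee_pos: [0.4439, -0.2467, 0.104]
eef_rot: [3.142, -0.0, 0.364]
force: [-0.5, 1.7, 1.2]
grip_width: 0.0239
grip_force: 15.0
```

To row units: 0.3 mm / 800 = 0.0004, 0.2 mm / 800 = 0.0003.

Request:
arm_command:
  plan:
    - [[0,0,0.0003,0,0,0,1],[0,0,0.0004,0,0,0,1],[0,0,0.0004,0,0,0,1]]

```text
time_s: 26.95
ee_pos: [0.4439, -0.2467, 0.1039]
eef_rot: [3.141, -0.0, 0.364]
force: [-1.9, 0.2, 5.2]
grip_width: 0.0232
grip_force: 15.0
```

To row units: -102 mm / 800 = -0.1275, -97 mm / 800 = -0.1213.

Request:
arm_command:
  plan:
    - [[0,0,0,0,0,0,0.45],[0,0,0,0,0,0,0.3],[0,0,0,0,0,0,0.1],[0,0,0,0,0,0,-0.1],[0,0,0,0,0,0,-0.1],[0,0,-0.01,0,0,0,-0.1],[0,0,-0.0275,0,0,0,-0.1],[0,0,-0.0525,0,0,0,-0.1],[0,0,-0.0813,0,0,0,-0.1],[0,0,-0.1063,0,0,0,-0.1],[0,0,-0.1213,0,0,0,-0.1],[0,0,-0.1275,0,0,0,-0.1]]

```text
time_s: 28.15
ee_pos: [0.4441, -0.2469, 0.2068]
eef_rot: [3.14, -0.001, 0.364]
force: [0.2, -0.6, -0.4]
grip_width: 0.0513
grip_force: 0.0
```

Run:
```python
from h import *
lidc('green')
to(.445,.252,.205)
```

```text
wrist green [ 211  144   84   84 5492] ctr [ 0.445  -0.2461] diam 0.0773 r-fixed [ 0.4451 -0.2461] knob mean [ 0.447  -0.2453  0.1306]
t 28.2 at [ 0.4441 -0.2469  0.2067] shift mm [ 178.4 -465.9    1.3] turn [ 0.001 -0.001 -0.   ]
```

To row units: -440 mm / 800 = -0.55, -415 mm / 800 = -0.5188.

Request:
arm_command:
  plan:
    - [[0.005,-0.0125,0,0,0,0,-0.1],[0.0175,-0.045,0,0,0,0,-0.1],[0.0363,-0.095,0,0,0,0,-0.1],[0.0575,-0.15,0,0,0,0,-0.1],[0.0788,-0.205,0,0,0,0,-0.1],[0.1,-0.26,0,0,0,0,-0.1],[0.12,-0.3138,0,0,0,0,-0.1],[0.1413,-0.3688,0,0,0,0,-0.1],[0.1613,-0.4225,0,0,0,0,-0.1],[0.1813,-0.475,0,0,0,0,-0.1],[0.1975,-0.5188,0,0,0,0,-0.1],[0.21,-0.55,0,0,0,0,-0.1]]

```text
time_s: 29.4
ee_pos: [0.4429, 0.2268, 0.2044]
eef_rot: [-3.141, 0.002, 0.366]
force: [-0.7, -0.5, 0.4]
grip_width: 0.0518
grip_force: 0.0
```

To row units: -26 mm / 800 = -0.0325, -25 mm / 800 = -0.0313.

Request:
arm_command:
  plan:
    - [[0.0088,-0.0225,0,0,0,0,-0.1],[0.0125,-0.0313,0,0,0,0,-0.1],[0.0125,-0.0325,0,0,0,0,-0.1],[0.0125,-0.0325,0,0,0,0,-0.1],[0.0125,-0.0325,0,0,0,0,-0.1]]

```text
time_s: 29.9
ee_pos: [0.4444, 0.2513, 0.2055]
eef_rot: [3.141, 0.0, 0.363]
force: [0.1, -0.4, 0.2]
grip_width: 0.0517
grip_force: 0.0
```

Run:
```python
from h import *
q=lidc('red')
to(q[0],q[1],.1038)
```

```text
wrist red [ 210  146   85   81 5288] ctr [0.4452 0.2523] diam 0.0755 r-fixed [0.4452 0.2523] knob mean [0.4493 0.2536 0.1341]
t 29.95 at [0.4445 0.2514 0.2056] shift mm [  1.   -0.6 101.8] turn [ 0.    -0.    -0.001]
```

To row units: 102 mm / 800 = 0.1275, 99 mm / 800 = 0.1238.

Request:
arm_command:
  plan:
    - [[0.0013,-0.0006,0.0188,0,0,0,-0.1],[0.0013,-0.0006,0.05,0,0,0,-0.1],[0.0013,-0.0006,0.075,0,0,0,-0.1],[0.0013,-0.0006,0.095,0,0,0,-0.1],[0.0013,-0.0006,0.1088,0,0,0,-0.1],[0.0013,-0.0006,0.1175,0,0,0,-0.1],[0.0013,-0.0006,0.1238,0,0,0,-0.1],[0.0013,-0.0006,0.1275,0,0,0,-0.1],[0.0013,-0.0006,0.1275,0,0,0,-0.1],[0.0013,-0.0006,0.1275,0,0,0,-0.1]]

```text
time_s: 30.95
ee_pos: [0.4453, 0.2531, 0.104]
eef_rot: [-3.142, -0.001, 0.364]
force: [0.3, -0.8, -0.4]
grip_width: 0.0517
grip_force: 0.0
```

Request:
arm_command:
  plan:
    - [[0,0,0,0,0,0,0.2],[0,0,0,0,0,0,0.35],[0,0,0,0,0,0,0.45],[0,0,0,0,0,0,0.55],[0,0,0,0,0,0,0.7],[0,0,0,0,0,0,1],[0,0,0,0,0,0,1],[0,0,0,0,0,0,1]]
  squeeze: 15

```text
time_s: 31.75
ee_pos: [0.4452, 0.2529, 0.1036]
eef_rot: [3.142, -0.0, 0.364]
force: [0.3, -0.6, 1.6]
grip_width: 0.0237
grip_force: 15.0
```

Request:
arm_command:
  plan:
    - [[0,0,-0.0025,0,0,0,1],[0,0,-0.0075,0,0,0,1],[0,0,-0.015,0,0,0,1],[0,0,-0.0275,0,0,0,1],[0,0,-0.0463,0,0,0,1],[0,0,-0.0688,0,0,0,1],[0,0,-0.09,0,0,0,1],[0,0,-0.105,0,0,0,1],[0,0,-0.115,0,0,0,1],[0,0,-0.12,0,0,0,1],[0,0,-0.12,0,0,0,1]]

```text
time_s: 32.85
ee_pos: [0.4451, 0.253, 0.1997]
eef_rot: [-3.142, -0.0, 0.364]
force: [0.1, -0.0, -0.3]
grip_width: 0.0235
grip_force: 15.0
```

Run:
```python
from h import *
to(.4812,.0208,.2)
```

```text
t 32.85 at [0.4451 0.253  0.1997] shift mm [-48.9 229.8  -0.3] turn [-0. -0. -0.]
```

To row units: 230 mm / 800 = 0.2875, 227 mm / 800 = 0.2838.

Request:
arm_command:
  plan:
    - [[-0.0025,0.0113,0,0,0,0,1],[-0.0075,0.0375,0,0,0,0,1],[-0.0163,0.075,0,0,0,0,1],[-0.025,0.1188,0,0,0,0,1],[-0.035,0.165,0,0,0,0,1],[-0.045,0.21,0,0,0,0,1],[-0.0525,0.2475,0,0,0,0,1],[-0.0575,0.2725,0,0,0,0,1],[-0.06,0.2838,0,0,0,0,1],[-0.0613,0.2875,0,0,0,0,1],[-0.0613,0.2875,0,0,0,0,1]]

```text
time_s: 33.95
ee_pos: [0.481, 0.0208, 0.1993]
eef_rot: [-3.141, 0.0, 0.364]
force: [-0.6, 0.8, -1.1]
grip_width: 0.0232
grip_force: 15.0
```

To row units: 94.5 mm / 800 = 0.1181, 93.5 mm / 800 = 0.1169.

Request:
arm_command:
  plan:
    - [[0,0,0.01,0,0,0,1],[0,0,0.0313,0,0,0,1],[0,0,0.0563,0,0,0,1],[0,0,0.0775,0,0,0,1],[0,0,0.0925,0,0,0,1],[0,0,0.1025,0,0,0,1],[0,0,0.1088,0,0,0,1],[0,0,0.1125,0,0,0,1],[0,0,0.115,0,0,0,1],[0,0,0.1169,0,0,0,1],[0,0,0.1181,0,0,0,1],[0,0,0.1181,0,0,0,1]]

```text
time_s: 35.15
ee_pos: [0.4812, 0.0206, 0.1051]
eef_rot: [3.142, -0.0, 0.364]
force: [0.3, 0.0, 0.3]
grip_width: 0.0234
grip_force: 15.0
```

To row units: 0.9 mm / 800 = 0.0011, 0.6 mm / 800 = 0.0008.

Request:
arm_command:
  plan:
    - [[0,0,0.0004,0,0,0,1],[0,0,0.0008,0,0,0,1],[0,0,0.0011,0,0,0,1],[0,0,0.0011,0,0,0,1]]

```text
time_s: 35.55
ee_pos: [0.4812, 0.0206, 0.1041]
eef_rot: [3.142, -0.0, 0.364]
force: [-0.3, 0.1, -1.6]
grip_width: 0.0236
grip_force: 15.0
```

To row units: 0.6 mm / 800 = 0.0008, 0.4 mm / 800 = 0.0005.

Request:
arm_command:
  plan:
    - [[0,0,0.0003,0,0,0,1],[0,0,0.0005,0,0,0,1],[0,0,0.0008,0,0,0,1],[0,0,0.0008,0,0,0,1]]

```text
time_s: 35.95
ee_pos: [0.4812, 0.0206, 0.1036]
eef_rot: [3.142, -0.0, 0.364]
force: [-0.8, -0.1, 0.8]
grip_width: 0.0237
grip_force: 15.0
```

To row units: 0.3 mm / 800 = 0.0004, 0.2 mm / 800 = 0.0003.

Request:
arm_command:
  plan:
    - [[0,0,0.0003,0,0,0,1],[0,0,0.0004,0,0,0,1],[0,0,0.0004,0,0,0,1]]

```text
time_s: 36.25
ee_pos: [0.4812, 0.0206, 0.1036]
eef_rot: [3.141, -0.0, 0.364]
force: [-2.0, 1.1, 5.0]
grip_width: 0.0235
grip_force: 15.0
```

Contact felt. Releasing, then moving to the parked yellow lid.

To row units: -102 mm / 800 = -0.1275, -97 mm / 800 = -0.1213.

Request:
arm_command:
  plan:
    - [[0,0,0,0,0,0,0.45],[0,0,0,0,0,0,0.3],[0,0,0,0,0,0,0.1],[0,0,0,0,0,0,-0.1],[0,0,0,0,0,0,-0.1],[0,0,-0.01,0,0,0,-0.1],[0,0,-0.0275,0,0,0,-0.1],[0,0,-0.0525,0,0,0,-0.1],[0,0,-0.0813,0,0,0,-0.1],[0,0,-0.1063,0,0,0,-0.1],[0,0,-0.1213,0,0,0,-0.1],[0,0,-0.1275,0,0,0,-0.1]]

```text
time_s: 37.45
ee_pos: [0.4815, 0.0206, 0.2065]
eef_rot: [3.141, -0.002, 0.364]
force: [0.6, -0.6, -1.1]
grip_width: 0.0517
grip_force: 0.0
```

Run:
```python
from h import *
lidc('red')
to(.645,.159,.205)
```

```text
wrist red [ 211  145   84   84 5513] ctr [0.4823 0.021 ] diam 0.0774 r-fixed [0.4823 0.021 ] knob mean [0.4848 0.0222 0.1325]
t 37.5 at [0.4815 0.0206 0.2064] shift mm [202.1 -71.2   1.6] turn [ 0.001 -0.001 -0.   ]
```

Request:
arm_command:
  plan:
    - [[0.01,-0.0038,0,0,0,0,-0.1],[0.035,-0.0125,0,0,0,0,-0.1],[0.0725,-0.025,0,0,0,0,-0.1],[0.1188,-0.0413,0,0,0,0,-0.1],[0.1625,-0.0575,0,0,0,0,-0.1],[0.2025,-0.0713,0,0,0,0,-0.1],[0.2325,-0.0825,0,0,0,0,-0.1],[0.2475,-0.0875,0,0,0,0,-0.1],[0.2525,-0.0888,0,0,0,0,-0.1],[0.2525,-0.0888,0,0,0,0,-0.1],[0.2525,-0.0888,0,0,0,0,-0.1]]

```text
time_s: 38.6
ee_pos: [0.6443, 0.1585, 0.2049]
eef_rot: [-3.142, 0.001, 0.364]
force: [0.3, 0.1, -0.1]
grip_width: 0.0516
grip_force: 0.0
```

Run:
```python
from h import *
q=lidc('yellow',zf=.016)
to(q[0],q[1],.0278)
```

```text
wrist yellow [ 219  137   68   66 3517] ctr [0.6452 0.1589] diam 0.0756 r-fixed [0.6451 0.1589] knob mean [0.6499 0.1607 0.0647]
t 38.65 at [0.6444 0.1584 0.2052] shift mm [  1.   -0.3 177.4] turn [ 0.  0. -0.]
```

To row units: 177.5 mm / 800 = 0.2219, 174 mm / 800 = 0.2175.

Request:
arm_command:
  plan:
    - [[0.0013,0,0.0125,0,0,0,-0.1],[0.0013,0,0.0375,0,0,0,-0.1],[0.0013,0,0.075,0,0,0,-0.1],[0.0013,0,0.1125,0,0,0,-0.1],[0.0013,0,0.1475,0,0,0,-0.1],[0.0013,0,0.175,0,0,0,-0.1],[0.0013,0,0.195,0,0,0,-0.1],[0.0013,0,0.2088,0,0,0,-0.1],[0.0013,0,0.2175,0,0,0,-0.1],[0.0013,0,0.2219,0,0,0,-0.1],[0.0013,0,0.2219,0,0,0,-0.1],[0.0013,0,0.2219,0,0,0,-0.1]]

```text
time_s: 39.85
ee_pos: [0.646, 0.1593, 0.0285]
eef_rot: [3.141, -0.001, 0.364]
force: [-0.7, -0.4, -0.1]
grip_width: 0.0516
grip_force: 0.0
```

Request:
arm_command:
  plan:
    - [[0,0,0,0,0,0,0.2],[0,0,0,0,0,0,0.35],[0,0,0,0,0,0,0.45],[0,0,0,0,0,0,0.55],[0,0,0,0,0,0,0.7],[0,0,0,0,0,0,1],[0,0,0,0,0,0,1],[0,0,0,0,0,0,1]]
  squeeze: 15

```text
time_s: 40.65
ee_pos: [0.6456, 0.1592, 0.0279]
eef_rot: [-3.142, -0.0, 0.364]
force: [-0.8, 0.0, 2.7]
grip_width: 0.0236
grip_force: 15.0
```

To row units: -172 mm / 800 = -0.215, -169 mm / 800 = -0.2113.

Request:
arm_command:
  plan:
    - [[0,0,-0.0025,0,0,0,1],[0,0,-0.01,0,0,0,1],[0,0,-0.025,0,0,0,1],[0,0,-0.05,0,0,0,1],[0,0,-0.0813,0,0,0,1],[0,0,-0.115,0,0,0,1],[0,0,-0.1475,0,0,0,1],[0,0,-0.1775,0,0,0,1],[0,0,-0.1988,0,0,0,1],[0,0,-0.2113,0,0,0,1],[0,0,-0.215,0,0,0,1],[0,0,-0.215,0,0,0,1]]

```text
time_s: 41.85
ee_pos: [0.6455, 0.1592, 0.1997]
eef_rot: [-3.142, 0.0, 0.364]
force: [0.0, 1.2, -1.8]
grip_width: 0.0234
grip_force: 15.0
```

Run:
```python
from h import *
to(.4453,.2528,.2)
```

```text
t 41.85 at [0.6455 0.1592 0.1997] shift mm [-153.8 -158.8   -0.3] turn [-0.  0.  0.]
```

To row units: -159 mm / 800 = -0.1988, -158 mm / 800 = -0.1975.

Request:
arm_command:
  plan:
    - [[-0.0075,-0.0075,0,0,0,0,1],[-0.025,-0.0263,0,0,0,0,1],[-0.0525,-0.0538,0,0,0,0,1],[-0.0825,-0.085,0,0,0,0,1],[-0.1138,-0.1175,0,0,0,0,1],[-0.1438,-0.1488,0,0,0,0,1],[-0.1675,-0.1725,0,0,0,0,1],[-0.1838,-0.19,0,0,0,0,1],[-0.1913,-0.1975,0,0,0,0,1],[-0.1925,-0.1988,0,0,0,0,1],[-0.1925,-0.1988,0,0,0,0,1]]

```text
time_s: 42.95
ee_pos: [0.4454, 0.2528, 0.1995]
eef_rot: [3.141, 0.0, 0.364]
force: [0.5, -0.9, -1.3]
grip_width: 0.0234
grip_force: 15.0
```

To row units: 94.3 mm / 800 = 0.1179, 93.5 mm / 800 = 0.1169.

Request:
arm_command:
  plan:
    - [[0,0,0.01,0,0,0,1],[0,0,0.0313,0,0,0,1],[0,0,0.0563,0,0,0,1],[0,0,0.0775,0,0,0,1],[0,0,0.0925,0,0,0,1],[0,0,0.1025,0,0,0,1],[0,0,0.1088,0,0,0,1],[0,0,0.1125,0,0,0,1],[0,0,0.115,0,0,0,1],[0,0,0.1169,0,0,0,1],[0,0,0.1179,0,0,0,1],[0,0,0.1179,0,0,0,1]]

```text
time_s: 44.15
ee_pos: [0.4452, 0.253, 0.1056]
eef_rot: [-3.142, -0.0, 0.364]
force: [0.2, 0.0, -0.8]
grip_width: 0.0238
grip_force: 15.0
```

To row units: 0.9 mm / 800 = 0.0011, 0.6 mm / 800 = 0.0008.

Request:
arm_command:
  plan:
    - [[0,0,0.0004,0,0,0,1],[0,0,0.0008,0,0,0,1],[0,0,0.0011,0,0,0,1],[0,0,0.0011,0,0,0,1]]

```text
time_s: 44.55
ee_pos: [0.4451, 0.2529, 0.1045]
eef_rot: [-3.142, -0.0, 0.364]
force: [0.4, -0.2, -1.5]
grip_width: 0.0237
grip_force: 15.0
```

To row units: 0.7 mm / 800 = 0.0009, 0.5 mm / 800 = 0.0006.

Request:
arm_command:
  plan:
    - [[0,0,0.0004,0,0,0,1],[0,0,0.0006,0,0,0,1],[0,0,0.0009,0,0,0,1],[0,0,0.0009,0,0,0,1]]

```text
time_s: 44.95
ee_pos: [0.4451, 0.253, 0.1039]
eef_rot: [3.142, -0.0, 0.364]
force: [0.0, -0.5, -1.2]
grip_width: 0.0232
grip_force: 15.0
```

To row units: 0.4 mm / 800 = 0.0005, 0.2 mm / 800 = 0.0003.

Request:
arm_command:
  plan:
    - [[0,0,0.0003,0,0,0,1],[0,0,0.0005,0,0,0,1],[0,0,0.0005,0,0,0,1]]

```text
time_s: 45.25
ee_pos: [0.4452, 0.253, 0.1038]
eef_rot: [3.142, -0.0, 0.364]
force: [-2.2, -1.3, 4.7]
grip_width: 0.0236
grip_force: 15.0
```

Contact felt. Releasing and backing off clear of the views.

To row units: -120 mm / 800 = -0.15, -115 mm / 800 = -0.1438.

Request:
arm_command:
  plan:
    - [[0,0,0,0,0,0,0.45],[0,0,0,0,0,0,0.3],[0,0,0,0,0,0,0.1],[0,0,0,0,0,0,-0.1],[0,0,0,0,0,0,-0.1],[0,0,-0.01,0,0,0,-0.1],[0,0,-0.0275,0,0,0,-0.1],[0,0,-0.0563,0,0,0,-0.1],[0,0,-0.0938,0,0,0,-0.1],[0,0,-0.125,0,0,0,-0.1],[0,0,-0.1438,0,0,0,-0.1],[0,0,-0.15,0,0,0,-0.1]]

```text
time_s: 46.45
ee_pos: [0.4456, 0.2532, 0.2256]
eef_rot: [-3.141, -0.003, 0.364]
force: [0.1, 1.1, -0.1]
grip_width: 0.0523
grip_force: 0.0
```

Request:
arm_command:
  plan:
    - [[-0.0063,0,0,0,0,0,-0.1],[-0.0188,-0.0063,-0.0063,0,0,0,-0.1],[-0.0313,-0.025,-0.0125,0,0,0,-0.1],[-0.0438,-0.05,-0.0125,0,0,0,-0.1],[-0.0563,-0.0813,-0.0125,0,0,0,-0.1],[-0.065,-0.1063,-0.0125,0,0,0,-0.1],[-0.0688,-0.1188,-0.0125,0,0,0,-0.1],[-0.0688,-0.1188,-0.0125,0,0,0,-0.1],[-0.0688,-0.1188,-0.0125,0,0,0,-0.1],[-0.0688,-0.1188,-0.0125,0,0,0,-0.1]]

```text
time_s: 47.45
ee_pos: [0.3603, 0.3216, 0.2333]
eef_rot: [3.141, 0.0, 0.363]
force: [-0.0, -0.5, -0.1]
grip_width: 0.0516
grip_force: 0.0
```

Run:
```python
from h import *
from station import cams,ctrl
o=ctrl.get_obs();print(o['ee_pos'],o['joint_vel'].round(3))
a,da=cams.camera('scene');b,db=cams.camera('side')
for c in('yellow','green','blue'):
    for n,im in(('scene',(a,da)),('side',(b,db))): lidc(c,name=n,img=im)
lidc('red',name='side',img=(b,db))
cv2.imwrite('pics/endscene.png',cv2.resize(a[90:350,100:430],None,fx=2.3,fy=2.3,interpolation=2))
cv2.imwrite('pics/endside.png',cv2.resize(b[90:320,130:380],None,fx=2.6,fy=2.6,interpolation=2))
```

```text
[0.36031731 0.32155597 0.23330272] [-0.003 -0.    -0.    -0.001  0.     0.003]
scene yellow [319 108  34  29 762] ctr [0.4446 0.2506] diam 0.0828 r-fixed [0.4449 0.2502] knob mean [0.4524 0.2414 0.1372]
side yellow [ 234  243   40   34 1046] ctr [0.4444 0.2552] diam 0.0811 r-fixed [0.4443 0.2554] knob mean [0.4348 0.2839 0.1547]
scene green [ 124  213   41   38 1176] ctr [ 0.4445 -0.2463] diam 0.0798 r-fixed [ 0.4447 -0.2462] knob mean [ 0.4881 -0.2548  0.1878]
side green [509  45   3   2   5] ctr [-0.3146 -1.4605] diam 0.0185 r-fixed [-0.349  -1.4541] knob mean 
scene blue [ 217  263   43   42 1408] ctr [ 0.6449 -0.1619] diam 0.0785 r-fixed [ 0.645  -0.1619] knob mean [ 0.6599 -0.1692  0.158 ]
side blue [219 130  26  21 365] ctr [ 0.6432 -0.156 ] diam 0.0826 r-fixed [ 0.6435 -0.1556] knob mean [ 0.6444 -0.1557  0.124 ]
side red [ 89 138  39  21 625] ctr [ 0.9543 -0.0138] diam 0.1045 r-fixed [ 0.9543 -0.0114] knob mean [0.6332 0.3623 0.3753]
```

View pics/endscene.png

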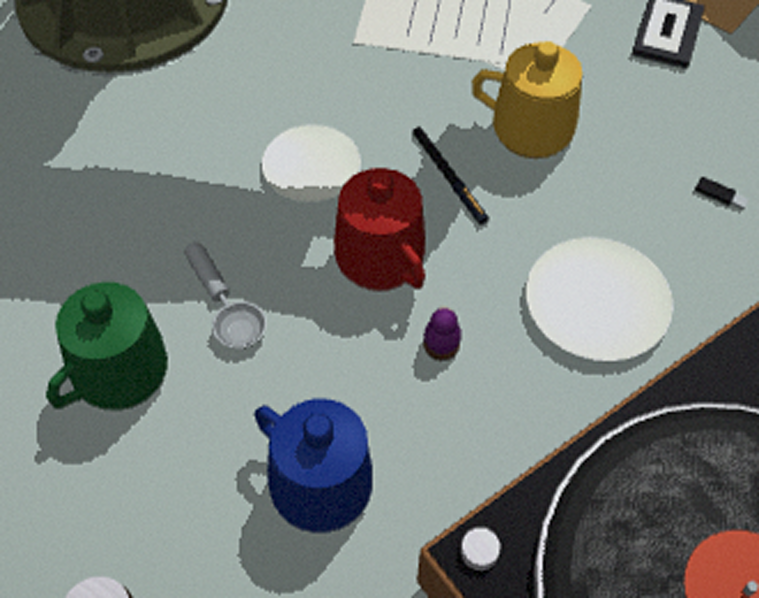

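View pics/endside.png

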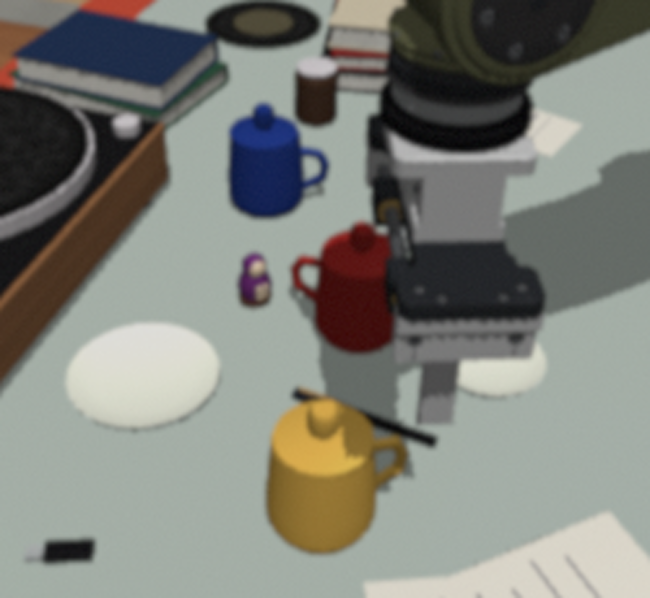

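All four lids sit level on mugs of their own colour (crop: yellow 540,75; red 380,200; green 105,320; blue 318,440). The saucer is empty, the figure is standing at (443,335), and the gripper is clear.

```bash
python3 -c "
from station import ctrl
print(ctrl.hand_in())"
```

```text
the job is handed in; nothing more can be done
None
```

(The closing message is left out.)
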